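# Put the arc chutes back on their phase trays

### The arm

A 7-joint arm with a two-finger parallel gripper is mounted at the origin on the work surface. World frame = base frame: x ahead of the robot, y to its left, z up, the work surface at z = 0. Lengths are in mm, angles in rad, forces in N, time in s.
With the tool pointing down it reaches from about 400 to 925 mm from the base axis. Payload 5.6 kg.
Tool frame: the origin (TCP) lies at the very end of the fingers, on their centre line; the grasp point (between the pads) lies 19 mm behind it; z points along the fingers, y is the line along which they close (so a half turn about z gives the same grasp; the last joint's range is limited). The gripper opens to 85 mm and grips with 20 to 120 N. Pads are 22 mm wide; open, the fingers measure 114 mm over their backs; the gripper's body (76 mm by 85 mm) begins 54 mm behind the grasp point. The pads swing forward as they close: fully open they stand 13 mm farther back than shut.
Start: joints at [1.294, 0.468, -0.012, 1.603, 0.006, 1.071, -0.056], TCP at [150.547, -632.332, 231.29] pointing down, gripper open.
Joint ranges: [-2.53, 2.53], [-0.31, 2.02], [-1.57, 1.55], [0.28, 2.44], [-1.29, 4.43], [0.15, 1.84], [-2.92, 2.92]. Speed limits (rad/s): [2.57, 2.57, 3.14, 3.14, 3.14, 3.14, 3.14].

### API

Orientations are given as a unit quaternion [x, y, z, w].
In Python, from workcell import ctrl gives the robot as it stands. The module is installed in compiled form; this text tells all that it offers.
- The arm moves only by the tool servo_tool, never from a script. Its argument "series" is a list that holds one entry, the list of rows, each a list of 6 numbers: the shift along the tool's x, y, z in mm, then the turn, a rotation vector about the tool's x, y, z in rad. A call has 1 to 10 rows; each row shifts and turns the commanded pose from where the row before left it, along the tool's axes as they then stand; what a row does not reach is not made up. A row lasts 1/10 s, in which the tool goes at most 50 mm and 8.59 degrees, less where a joint would pass 70% of its speed; a pose out of reach is approached as far as the arm can. A call is refused whole if a number of a shift passes 50 or a number of a turn 0.15, either way. A call with a gripper value outside its range is refused whole. "claw" is the finger opening in mm, from 0 to 85.4, set as the call begins (left out, the last holds). The fingers move at their own pace and stop on an object; "force" is the grip in N (left out, the last holds). Time passes only in rows, so rows that do not move let the fingers close. It gives the time, the measured TCP pose, the force, the opening and the grip force at its end, in the units of the state.
- ctrl.read_state(): the state, without advancing time (a new reading comes with each control period).
- ctrl.camera(name): name is "scene" or "top" or "wrist"; returns a dict with "img" (420x560x3 uint8, red, green, blue), "z_map" (420x560 float32, mm along the optical axis (not along the pixel's ray), 0 where there is no reading), "camera_matrix" (3x3 intrinsics, pixels), "R" (3x3) and "t" (3): a world point X has camera coordinates R X + t; the wrist camera has in their place "mount" (4x4, takes a point from camera to tool coordinates, whose origin is the TCP and whose axes are the flange's). Camera axes: x right, y down, z forward; pixel columns grow to the right and rows downward; lengths in mm; the calibration is good to about 2 mm. The wrist camera is an equidistant fisheye: a pixel r from the principal point sees the ray r / f radians off the axis. A picture is of the moment at which its call begins: read the wrist's pose just before it.
- ctrl.finish_job(): hands the job in; it is judged then, once.
The state is a dict: "t": time; "joints": joint angles; "joint_velocities": joint speeds; "joint_efforts": joint torques, N m; "eef_pos": TCP position; "eef_rot": TCP orientation; "ft_force": force on the tool from outside, world axes, zero at the start; "torque": the same for the moment, N m; "gripper_width": finger opening in mm; "grasp_force": force on a finger pad.
Only numpy, scipy, OpenCV 4.12 (cv2) and the standard library are available. Lean on these libraries where they do the work, as an engineer would, in place of code of your own. Each camera call takes 0.05 s, during which the arm holds its last target. There are 200 camera calls.

### The job

The three arc chutes were put back in the wrong trays: move each into the tray of its own colour, standing upright and flat on the tray floor inside the rim. Use the empty grey tray as the halfway spot; never stand a chute on the bare bench. The chutes are brittle, so set them down gently instead of dropping them, and do not disturb the pot, the can or the spanner.

Things in the scene. Friction and masses are not known exactly. Their poses are not given: they have to be found in the camera images.
- chute_red: red arc chute of a circuit breaker: a loose upright block 90 (its x) x 46 (its y) x 80 mm tall, about 0.4 kg, cream side cheeks, steel splitter plates showing in the middle of the top and two red end caps on top. Origin at the centre of its underside, z up. Both ends are alike. Plain flat sides: grip it across the 46 mm. Starts standing in one of the trays
- chute_yellow: yellow arc chute of a circuit breaker: a loose upright block 90 (its x) x 46 (its y) x 80 mm tall, about 0.4 kg, cream side cheeks, steel splitter plates showing in the middle of the top and two yellow end caps on top. Origin at the centre of its underside, z up. Both ends are alike. Plain flat sides: grip it across the 46 mm. Starts standing in one of the trays
- chute_green: green arc chute of a circuit breaker: a loose upright block 90 (its x) x 46 (its y) x 80 mm tall, about 0.4 kg, cream side cheeks, steel splitter plates showing in the middle of the top and two green end caps on top. Origin at the centre of its underside, z up. Both ends are alike. Plain flat sides: grip it across the 46 mm. Starts standing in one of the trays
- tray_red: red phase tray: fixed to the bench, 140 (x) x 100 (y) mm outside, floor 10 mm thick (floor top 10 mm above the bench), with a 12 mm high rim above the floor (rim top 22 mm above the bench) around an opening of 108 (x) x 64 (y) mm. Origin at the centre of its underside, on the bench, z up; a chute stands with its long side along the tray's x
- tray_yellow: yellow phase tray: fixed to the bench, 140 (x) x 100 (y) mm outside, floor 10 mm thick (floor top 10 mm above the bench), with a 12 mm high rim above the floor (rim top 22 mm above the bench) around an opening of 108 (x) x 64 (y) mm. Origin at the centre of its underside, on the bench, z up; a chute stands with its long side along the tray's x
- tray_green: green phase tray: fixed to the bench, 140 (x) x 100 (y) mm outside, floor 10 mm thick (floor top 10 mm above the bench), with a 12 mm high rim above the floor (rim top 22 mm above the bench) around an opening of 108 (x) x 64 (y) mm. Origin at the centre of its underside, on the bench, z up; a chute stands with its long side along the tray's x
- tray_grey: the spare tray, dark grey, empty at the start: fixed to the bench, 140 (x) x 100 (y) mm outside, floor 10 mm thick (floor top 10 mm above the bench), with a 12 mm high rim above the floor (rim top 22 mm above the bench) around an opening of 108 (x) x 64 (y) mm. Origin at the centre of its underside, on the bench, z up; a chute stands with its long side along the tray's x
- tub: bystander: white round open pot without handles, 90 mm across, 70 mm tall, origin at the centre of its underside
- spray_can: bystander: upright blue can with a paper band, 60 mm across, 130 mm tall, origin at the centre of its underside
- wrench: bystander: steel spanner 160 mm long lying flat near the robot, origin underneath it, long axis is its x
Not all that is in view belongs to the job. Leave any orange look-alike of the chute_yellow alone.

How it is judged (in metres and radians):
On the way:
1. one of the chutes has been stood in the grey tray and let go (((horizontal distance between chute_red and tray_grey below 0.016 m and z of chute_red in the frame of tray_grey between 0.005 and 0.014 m and angle between chute_red's own z axis and vertical below 0.08 rad and angle between the x axis of chute_red and the x axis of tray_grey, either way round below 0.25 rad and linear speed of chute_red below 0.02 m/s and angular speed of chute_red below 0.1 rad/s and contact force between the fingers and chute_red below 0.1 N) or (horizontal distance between chute_yellow and tray_grey below 0.016 m and z of chute_yellow in the frame of tray_grey between 0.005 and 0.014 m and angle between chute_yellow's own z axis and vertical below 0.08 rad and angle between the x axis of chute_yellow and the x axis of tray_grey, either way round below 0.25 rad and linear speed of chute_yellow below 0.02 m/s and angular speed of chute_yellow below 0.1 rad/s and contact force between the fingers and chute_yellow below 0.1 N) or (horizontal distance between chute_green and tray_grey below 0.016 m and z of chute_green in the frame of tray_grey between 0.005 and 0.014 m and angle between chute_green's own z axis and vertical below 0.08 rad and angle between the x axis of chute_green and the x axis of tray_grey, either way round below 0.25 rad and linear speed of chute_green below 0.02 m/s and angular speed of chute_green below 0.1 rad/s and contact force between the fingers and chute_green below 0.1 N))), for 0.2 s.
At the end, for the whole second after the job is handed in: Each arc chute stands released and at rest in the tray of its own colour: flat on its floor inside the rim (underside 5 to 14 mm above the tray's underside), centre within 16 mm of the tray's, upright within 0.08 rad, long side along the tray's within 0.25 rad (horizontal distance between chute_red and tray_red below 0.016 m and z of chute_red in the frame of tray_red between 0.005 and 0.014 m and angle between each of chute_red, chute_yellow, chute_green's own z axis and vertical below 0.08 rad and angle between the x axis of chute_red and the x axis of tray_red, either way round below 0.25 rad and linear speed of each of chute_red, chute_yellow, chute_green below 0.02 m/s and angular speed of each of chute_red, chute_yellow, chute_green below 0.1 rad/s and contact force between the fingers and chute_red below 0.1 N and horizontal distance between chute_yellow and tray_yellow below 0.016 m and z of chute_yellow in the frame of tray_yellow between 0.005 and 0.014 m and angle between the x axis of chute_yellow and the x axis of tray_yellow, either way round below 0.25 rad and contact force between the fingers and chute_yellow below 0.1 N and horizontal distance between chute_green and tray_green below 0.016 m and z of chute_green in the frame of tray_green between 0.005 and 0.014 m and angle between the x axis of chute_green and the x axis of tray_green, either way round below 0.25 rad and contact force between the fingers and chute_green below 0.1 N); the robot touches nothing.
It fails at once if a chute is put or dropped on the bare bench (any chute's origin below 5 mm) (height (world z) of any of chute_red, chute_yellow, chute_green below 0.005 m).
It fails at once if a chute is pressed or slammed onto a tray (over 60 N between them) (contact force between any of chute_red, chute_yellow, chute_green and tray_red above 60 N or contact force between any of chute_red, chute_yellow, chute_green and tray_yellow above 60 N or contact force between any of chute_red, chute_yellow, chute_green and tray_green above 60 N or contact force between any of chute_red, chute_yellow, chute_green and tray_grey above 60 N).
It fails at once if a chute is dropped or knocked away: it moves faster than 0.5 m/s (a fall of about 13 mm) while the fingers do not touch it ((contact force between the fingers and chute_red below 0.1 N and linear speed of chute_red above 0.5 m/s) or (contact force between the fingers and chute_yellow below 0.1 N and linear speed of chute_yellow above 0.5 m/s) or (contact force between the fingers and chute_green below 0.1 N and linear speed of chute_green above 0.5 m/s)).
It fails at once if a chute is tipped over (beyond 0.6 rad) (angle between any of chute_red, chute_yellow, chute_green's own z axis and vertical above 0.6 rad).
It fails at once if the pot, the can or the spanner is moved by more than 20 mm (distance of any of tub, spray_can, wrench from where it was at the start of the episode above 0.02 m).
It also fails if it takes over 112 s, if anything falls off the work surface, if the arm or the gripper's body presses on something with over 40 N, if the wrist force passes 120 N, or if a joint passes its speed limit or range.

## Working session

There is one attempt and no reset: what is moved stays moved. The work goes in short steps, Python scripts to look and compute and a tool call to move; the robot and the scene stay as the last step left them, time stands still between calls to the robot, and variables do not carry over. Pictures are saved under pics/ and viewed, at most 14 in all, crops included, and the job is handed in when it is done.

Besides the shell and the picture viewer there is one more tool, called after ">>>" by a JSON object that holds its "fn" and its "kwargs". servo_tool: Moves the arm, as the interface text tells. Its arguments: {"type":"object","properties":{"series":{"type":"array"},"claw":{"type":"number"},"force":{"type":"number"}},"required":["series"]}

```bash
mkdir -p pics; cat > h.py <<'E'
import numpy as np, cv2
from workcell import ctrl
def snap(n,f):
    c=ctrl.camera(n); cv2.imwrite('pics/'+f,c['img'][:,:,::-1]); np.savez('pics/'+f[:-4]+'.npz',**c); return c
def world(c):
    z=c['z_map']; h,w=z.shape; u,v=np.meshgrid(np.arange(w),np.arange(h)); K=c['camera_matrix']
    P=np.stack([(u-K[0,2])/K[0,0]*z,(v-K[1,2])/K[1,1]*z,z],-1)
    return (P-c['t'])@c['R']
E
python3 - <<'E'
from h import *
s=ctrl.read_state(); print(s)
a=snap('top','top.png'); b=snap('scene','scene.png')
print(a['camera_matrix'],a['R'],a['t'])
i=np.vstack([a['img'],b['img']]); cv2.imwrite('pics/both.png',cv2.resize(i[:,:,::-1],(400,600)))
E
```

```text
{'t': 0.0, 'joints': array([ 1.29401817,  0.4683826 , -0.01159351,  1.60365264,  0.00596685,
        1.07138615, -0.05630078]), 'joint_velocities': array([-9.97552502e-04, -6.62202514e-04, -2.45572539e-05,  1.56700361e-06,
       -5.45689097e-04,  2.48490573e-04, -4.06432509e-04]), 'joint_efforts': array([-6.43591557e-04, -5.32388091e+01,  2.09114864e-02, -2.51303566e+01,
        1.13241223e-02,  7.87877507e-03,  8.42853979e-06]), 'eef_pos': array([ 150.3795824 , -631.77998178,  230.32278363]), 'eef_rot': array([ 9.93181025e-01,  1.16578932e-01, -1.54169291e-04, -8.83729694e-04]), 'ft_force': array([0.1369868 , 0.27717792, 0.32554328]), 'torque': array([-0.02220895,  0.01806877,  0.06255448]), 'grasp_force': 0.0, 'gripper_width': 85.22487874957574}
[[399.61640785   0.         281.52017711]
 [  0.         399.61640785 198.98530059]
 [  0.           0.           1.        ]] [[-0.00354996 -0.99998796  0.00338813]
 [-0.97341071  0.00267955 -0.22905113]
 [ 0.22903929 -0.00411116 -0.9734085 ]] [ 87.73966658 541.26980371 845.57968967]
```

View pics/top.png

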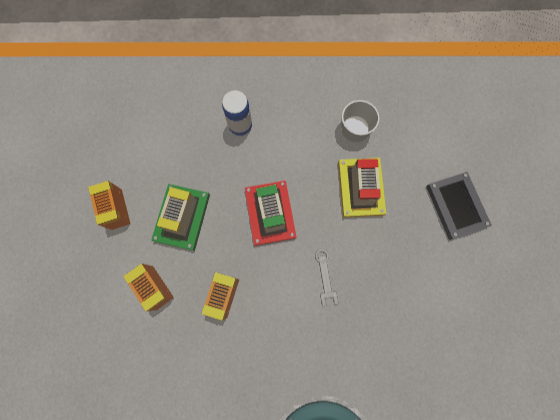

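View pics/scene.png

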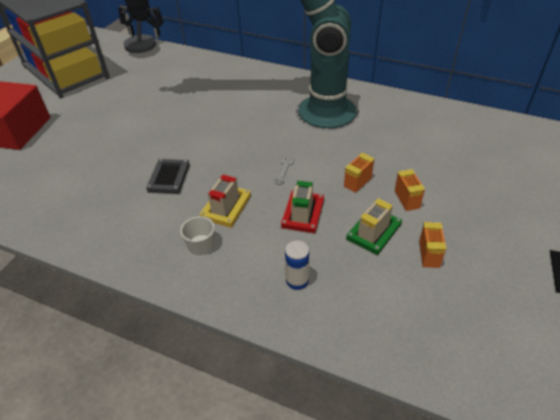

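The top view shows the yellow-capped bodies. At (173,210) is one with cream cheeks and grey plates in the green tray, which fits chute_yellow. Those at (104,205), (148,288) and (220,297) have orange bodies and stand on the bare bench, so they are look-alikes. The red chute (368,180) stands in the yellow tray, the green chute (270,207) in the red tray, and the grey tray (459,205) is empty. The pot is at (360,120), the can at (237,112) and the spanner at (326,278). The scene view agrees.

```bash
cat >> h.py <<'E'
def rect(P):
    (cx,cy),(w,h),a=cv2.minAreaRect(P[:,:2].astype(np.float32))
    if w<h: w,h,a=h,w,a+90
    return np.round([cx,cy,w,h,(a+90)%180-90],1)
def chutes(c):
    """blobs of tall flat tops: rect, median z"""
    W=world(c); o=[]
    m=((W[...,2]>82)&(W[...,2]<100)&(c['z_map']>0)).astype(np.uint8)
    n,l,st,ce=cv2.connectedComponentsWithStats(m,connectivity=4)
    for k in range(1,n):
        if st[k,4]>150:
            P=W[l==k]; o.append((np.round(ce[k]),rect(P),np.round(np.median(P[:,2]),1)))
    return o
E
python3 - <<'E'
from h import *
c=dict(np.load('pics/top.npz')); W=world(c); z=c['z_map']
print('cam',-c['R'].T@c['t'])
print('bench z',np.percentile(W[300:380,50:150,2],[5,50,95]))
for o in chutes(c): print('top',*o)
hsv=cv2.cvtColor(c['img'],cv2.COLOR_RGB2HSV)
K=c['camera_matrix'];C=-c['R'].T@c['t']
for n,(u,v) in dict(green=(180,218),red=(270,213),yellow=(362,188),grey=(459,206)).items():
    H,S,V=[hsv[...,i].astype(int) for i in range(3)]
    m={'green':(abs(H-60)<15)&(S>100),'red':((H<8)|(H>172))&(S>120),'yellow':(abs(H-28)<6)&(S>120),'grey':(V<85)}[n]
    near=np.zeros(z.shape,bool); near[v-40:v+40,u-42:u+42]=1
    m1=(m&near&(W[...,2]<35)&(W[...,2]>14))
    P=W[m1]; p=np.argwhere(m1)[:,::-1]
    # ray onto z=22
    d=(np.c_[(p[:,0]-K[0,2])/K[0,0],(p[:,1]-K[1,2])/K[1,1],np.ones(len(p))])@c['R']
    Q=C+d*((22-C[2])/d[:,2])[:,None]
    print(n,len(P),'depth',rect(P),np.median(P[:,2]).round(1),'ray',rect(Q))
m=(W[...,2]>20)
for n,(u,v,r) in dict(tub=(360,120,22),can=(237,112,26),wrench=(326,278,30)).items():
    s=np.s_[v-r:v+r,u-r:u+r]; P=W[s].reshape(-1,3); P=P[P[:,2]>(4 if n=='wrench' else 40)]; print(n,rect(P),P[:,2].max())
i=c['img'][150:330,70:310,::-1]; cv2.imwrite('pics/crop.png',cv2.resize(i,None,fx=3.3,fy=3.3,interpolation=2))
E
```

```text
cam [333.51832146  89.76456578 946.77564029]
bench z [-1.82609288  0.89282517  3.83190856]
top [368. 178.] [ 5.844e+02 -1.082e+02  9.180e+01  4.690e+01  5.000e-01] 89.2
top [270. 205.] [521.8 111.9  90.3  45.9  12.6] 89.4
top [173. 209.] [515.8 324.   90.   47.1 -15.4] 89.5
green 851 depth [511.  325.  137.9 100.7 -12.9] 22.7 ray [510.7 325.2 138.1 100.  -12.9]
red 1107 depth [520.5 113.8 138.4  99.6  10.1] 22.7 ray [520.2 113.7 139.2  99.6  10.1]
yellow 859 depth [ 582.3 -107.   138.4  100.8    2.8] 22.6 ray [ 581.8 -106.5  139.8  100.7    2.7]
grey 255 depth [ 533.9 -330.3  135.2   89.4   17.6] 18.0 ray [ 533.8 -328.9  134.7   93.    18.3]
tub [567.4   1.9 491.9  88.3 -30.8] 946.7756402918261
can [553.3 157.2 455.8  59.8   9.6] 946.7756402918261
wrench [368.7   1.9 174.1 133.9  88.8] 946.7756402918261
```

View pics/crop.png

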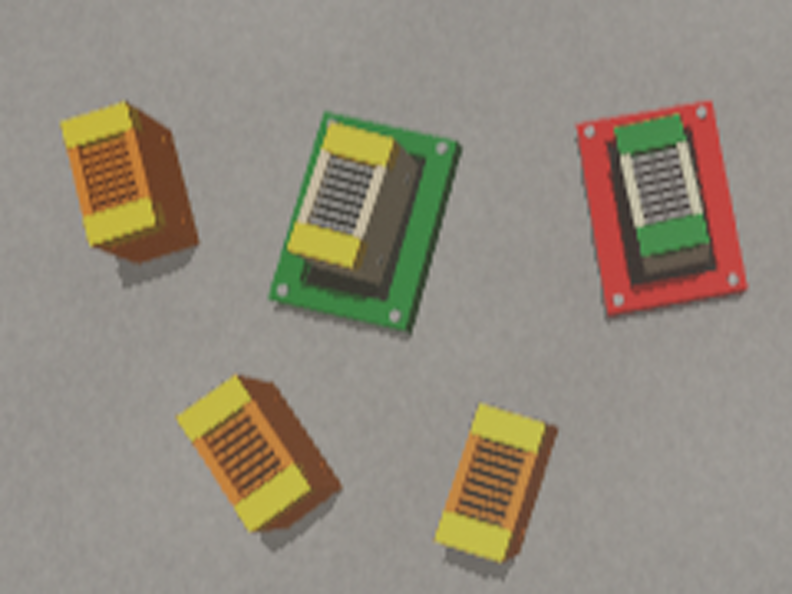

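The crop confirms it: only the block in the green tray (crop 345,195) has cream cheeks. The other three yellow-capped ones have orange bodies, so I'll leave them alone. Measured chute tops (90x46 at z 89) and trays (140x100 at z 22) match the given sizes. I still need to refine the grey tray and work out the first move.

```bash
cat >> h.py <<'E'
def go(x,y,z,yaw=None):
    """print: turn about tool z first, then shift in the turned tool axes"""
    from scipy.spatial.transform import Rotation as Ro
    s=ctrl.read_state(); R=Ro.from_quat(s['eef_rot']).as_matrix()
    a=np.arctan2(R[1,0],R[0,0]); b=a if yaw is None else np.radians(yaw)
    R2=np.array([[np.cos(b),np.sin(b),0],[np.sin(b),-np.cos(b),0],[0,0,-1]])
    tilt=Ro.from_matrix(R2.T@R).as_rotvec()
    print('t',round(s['t'],2),'pos',s['eef_pos'].round(1),'yaw',np.degrees(a).round(2),'F',s['ft_force'].round(1),'w',round(s['gripper_width'],1),'turn z',round(a-b,4),'tilt',tilt[:2].round(4),'shift',(R2.T@(np.array([x,y,z])-s['eef_pos'])).round(1))
E
python3 - <<'E'
from h import *
c=dict(np.load('pics/top.npz')); W=world(c)
z=c['z_map']; s=np.s_[165:248,420:498]; Z=W[s][...,2]; V=c['img'][s].max(2)
for a,b in((12,35),(10,35)):
    m=((Z>a)&(Z<b)&(V<100)).astype(np.uint8); m=cv2.morphologyEx(m,cv2.MORPH_OPEN,np.ones((2,2))); P=W[s][m>0]; print(a,len(P),rect(P))
# opening: dark interior floor
m=(V<45).astype(np.uint8); n,l,st,ce=cv2.connectedComponentsWithStats(m); k=1+np.argmax(st[1:,4]); P=W[s][l==k]; print('floor',rect(P),np.median(P[:,2]))
for n,(u,v,r) in dict(tub=(360,120,22),can=(237,112,26)).items():
    P=W[v-r:v+r,u-r:u+r].reshape(-1,3); P=P[(P[:,2]>50)&(P[:,2]<200)]; print(n,rect(P),np.percentile(P[:,2],98))
go(584.4,-108.2,200,0.5)
E
```

```text
12 766 [ 470.2 -139.3  519.6  136.1  -72.3]
10 1416 [ 470.2 -139.3  519.6  136.1  -72.3]
floor [ 559.5 -360.9   86.9   34.2   40.8] 11.789377304986886
tub [ 7.400e+02 -1.008e+02  8.930e+01  8.630e+01 -4.000e-01] 73.04099561444356
can [747.7 190.1  57.6  57.4  65.1] 133.1115857167684
t 0.1 pos [ 150.4 -631.8  230.4] yaw 13.39 F [-1.1 -0.3  0. ] w 85.2 turn z 0.225 tilt [ 0.0017 -0.0003] shift [ 438.6 -519.8   30.4]
```

>>> {"fn": "servo_tool", "kwargs": {"series": [[[0,0,0,0,0,0.1125],[0,0,0,0,0,0.1125],[20,-24,0,0,0,0],[30,-36,0,0,0,0],[30,-36,0,0,0,0],[30,-36,0,0,0,0],[30,-36,0,0,0,0],[30,-36,0,0,0,0],[30,-36,0,0,0,0],[30,-36,0,0,0,0]]], "claw": 85, "force": 50}}

```text
t: 1.1
eef_pos: [378.9, -352.6, 231.2]
eef_rot: [1.0, 0.004, -0.0, -0.0]
ft_force: [0.3, 0.1, 0.1]
gripper_width: 85.2
grasp_force: 0.0
```

>>> {"fn": "servo_tool", "kwargs": {"series": [[[30,-36,0,0,0,0],[30,-36,5,0,0,0],[30,-36,5,0,0,0],[30,-35,5,0,0,0],[30,-35,5,0,0,0],[30,-35,5,0,0,0],[20,-25,5,0,0,0],[8,-10,0,0,0,0],[0,0,0,0,0,0],[0,0,0,0,0,0]]]}}

```text
t: 2.1
eef_pos: [583.1, -106.2, 201.1]
eef_rot: [1.0, 0.004, -0.001, 0.001]
ft_force: [-0.8, -0.6, -0.6]
gripper_width: 85.1
grasp_force: 0.0
```

```bash
python3 - <<'E'
from h import *
go(584.4,-108.2,40,0.5)
c=dict(np.load('pics/top.npz')); W=world(c)
Z=W[...,2]; ok=(c['z_map']>0)&(Z<60); V=c['img'].max(2)
ys,xs=np.mgrid[:420,:560]; near=(abs(xs-459)<40)&(abs(ys-206)<40)&ok
m=(near&(Z>10.5)).astype(np.uint8); m=cv2.morphologyEx(m,cv2.MORPH_OPEN,np.ones((2,2)))
n,l,st,ce=cv2.connectedComponentsWithStats(m); k=1+np.argmax(st[1:,4]); P=W[l==k]; print('z>10.5',len(P),rect(P))
for t in (70,100):
    m=(near&(V<t)).astype(np.uint8); m=cv2.morphologyEx(m,cv2.MORPH_OPEN,np.ones((2,2))); n,l,st,ce=cv2.connectedComponentsWithStats(m); k=1+np.argmax(st[1:,4]); print('V',t,st[k],rect(W[(l==k)&(Z>10)]))
E
```

```text
t 2.1 pos [ 583.1 -106.2  201.1] yaw 0.42 F [-0.8 -0.6 -0.6] w 85.1 turn z -0.0014 tilt [-0.0011 -0.0012] shift [  1.3   2.1 161.1]
z>10.5 1793 [ 474.7 -145.4  534.2  141.7  -72.2]
V 70 [ 441  181   42   49 1164] [ 465.4 -131.9  504.5  107.7  -71.3]
V 100 [ 440  175   50   57 1713] [ 471.6 -138.8  519.6  133.1  -72.2]
```

Approach is on target; now lower to the red chute. The grey rect looks like a minAreaRect glitch, so I'll recheck it afterwards.

>>> {"fn": "servo_tool", "kwargs": {"series": [[[1.3,2.0,15,0,0,0],[0,0,25,0,0,0],[0,0,25,0,0,0],[0,0,25,0,0,0],[0,0,15,0,0,0],[0,0,0,0,0,0],[0,0,0,0,0,0]]]}}

```text
t: 2.8
eef_pos: [585.3, -107.3, 96.5]
eef_rot: [1.0, 0.004, 0.0, 0.0]
ft_force: [0.4, -0.8, 0.3]
gripper_width: 84.8
grasp_force: 0.0
```

```bash
python3 - <<'E'
from h import *
go(584.4,-108.2,40,0.5)
c=dict(np.load('pics/top.npz')); W=world(c)
Z=W[...,2]; ok=(c['z_map']>0)&(Z<60)
ys,xs=np.mgrid[:420,:560]; near=(abs(xs-459)<40)&(abs(ys-206)<40)&ok
m=(near&(Z>14)).astype(np.uint8); m=cv2.morphologyEx(m,cv2.MORPH_OPEN,np.ones((2,2)))
P=W[m>0]; print(P.min(0),P.max(0),np.median(P[:,2]))
H=cv2.convexHull(P[:,:2].astype(np.float32)); print(cv2.minAreaRect(H))
for d in range(12,25,2):
    a=np.radians(d); e=np.array([[np.cos(a),np.sin(a)],[-np.sin(a),np.cos(a)]]); q=P[:,:2]@e.T
    lo,hi=np.percentile(q,.5,axis=0),np.percentile(q,99.5,axis=0); print(d,hi-lo,np.prod(hi-lo),e.T@((lo+hi)/2))
E
```

```text
t 2.8 pos [ 585.3 -107.3   96.5] yaw 0.44 F [ 0.4 -0.8  0.3] w 84.8 turn z -0.001 tilt [-0.0002  0.0001] shift [-0.9  0.9 56.5]
[ 333.51832146 -420.10545827   -3.72237233] [623.11046725  89.76456578 946.77564029] 22.405971357822324
((474.7260437011719, -145.42135620117188), (141.70120239257812, 534.2322998046875), 17.82036781311035)
12 [144.04555852 122.46768914] 17640.926683160837 [ 536.62588648 -342.98325234]
14 [142.14577969 118.54176787] 16850.21201858265 [ 536.71208949 -343.0205843 ]
16 [140.27995921 116.30121737] 16314.73002834703 [ 537.06586458 -343.61053995]
18 [139.38800896 114.88703564] 16013.875153554667 [ 537.38549657 -343.91203186]
20 [140.90021143 116.8163506 ] 16459.448497540652 [ 537.26430122 -343.37852473]
22 [143.21494006 120.3425977 ] 17234.857916312594 [ 537.09087746 -343.24309942]
24 [145.73153588 123.16969518] 17949.70885245736 [ 536.78422534 -342.85687983]
```

>>> {"fn": "servo_tool", "kwargs": {"series": [[[-0.5,0.8,12,0,0,0],[0,0,12,0,0,0],[0,0,12,0,0,0],[0,0,12,0,0,0],[0,0,8,0,0,0],[0,0,0,0,0,0],[0,0,0,0,0,0]]]}}

```text
t: 3.5
eef_pos: [584.8, -107.2, 40.0]
eef_rot: [1.0, 0.004, -0.0, -0.0]
ft_force: [-0.3, 0.2, -0.6]
gripper_width: 84.6
grasp_force: 0.0
```

>>> {"fn": "servo_tool", "kwargs": {"series": [[[0,0,0,0,0,0],[0,0,0,0,0,0],[0,0,0,0,0,0],[0,0,0,0,0,0],[0,0,0,0,0,0],[0,0,0,0,0,0],[0,0,0,0,0,0],[0,0,0,0,0,0]]], "claw": 30, "force": 50}}

```text
t: 4.3
eef_pos: [585.3, -107.4, 40.9]
eef_rot: [1.0, 0.004, 0.001, 0.0]
ft_force: [-0.9, 0.0, 5.6]
gripper_width: 45.6
grasp_force: 52.9
```

```bash
python3 - <<'E'
from h import *
go(584.4,-108.2,200,0.5)
c=dict(np.load('pics/top.npz')); W=world(c)
Z=W[...,2]
ys,xs=np.mgrid[:420,:560]; near=(abs(xs-459)<40)&(abs(ys-206)<40)&(c['z_map']>0)
for lo_ in (12,15,17):
    m=(near&(Z>lo_)&(Z<45)).astype(np.uint8); m=cv2.morphologyEx(m,cv2.MORPH_OPEN,np.ones((3,3)))
    P=W[(m>0)]; print(lo_,len(P),rect(P),np.median(P[:,2]))
E
```

```text
t 4.3 pos [ 585.3 -107.4   40.9] yaw 0.5 F [-0.9  0.   5.6] w 45.6 turn z 0.0 tilt [-0.0003  0.001 ] shift [  -0.9    0.8 -159.1]
12 1463 [ 538.5 -336.6  139.9  103.8   17.8] 22.449350906491297
15 1382 [ 538.5 -336.6  139.9  103.8   17.8] 22.59844606056464
17 1341 [ 538.5 -336.6  139.9  103.8   17.8] 22.669062940863192
```

Red is gripped at 45.6 mm, which fits 46. Grey tray is 140x104 at (538.5,-336.6), yaw 17.8°. Lifting.

>>> {"fn": "servo_tool", "kwargs": {"series": [[[0,0,-5,0,0,0],[0,0,-10,0,0,0],[0,0,-15,0,0,0],[0,0,-20,0,0,0],[0,0,-20,0,0,0],[0,0,-20,0,0,0],[0,0,-20,0,0,0],[0,0,-10,0,0,0],[0,0,0,0,0,0]]]}}

```text
t: 5.2
eef_pos: [585.7, -107.5, 162.3]
eef_rot: [1.0, 0.004, 0.002, 0.0]
ft_force: [0.3, -0.2, -5.1]
gripper_width: 45.3
grasp_force: 52.1
```

>>> {"fn": "servo_tool", "kwargs": {"series": [[[0,0,0,0,0,-0.06],[0,0,0,0,0,-0.08],[0,0,0,0,0,-0.08],[0,0,0,0,0,-0.08],[0,0,0,0,0,0],[0,0,0,0,0,0]]]}}

```text
t: 5.8
eef_pos: [584.2, -107.4, 159.4]
eef_rot: [0.988, 0.153, -0.001, -0.0]
ft_force: [-0.5, -0.0, -5.2]
gripper_width: 45.1
grasp_force: 52.0
```

```bash
python3 - <<'E'
from h import *
go(539.3,-336,150,17.8)
E
```

```text
t 5.8 pos [ 584.2 -107.4  159.4] yaw 17.57 F [-0.5 -0.  -5.2] w 45.1 turn z -0.004 tilt [ 0.0008 -0.0014] shift [-112.6  204.     9.4]
```

>>> {"fn": "servo_tool", "kwargs": {"series": [[[-8,14,0,0,0,-0.004],[-14,25,0,0,0,0],[-16,30,0,0,0,0],[-18,32,0,0,0,0],[-18,32,0,0,0,0],[-16,30,0,0,0,0],[-14,25,0,0,0,0],[-8,16,0,0,0,0],[0,0,0,0,0,0],[0,0,0,0,0,0]]]}}

```text
t: 6.8
eef_pos: [541.1, -334.8, 159.9]
eef_rot: [0.988, 0.156, -0.0, -0.001]
ft_force: [0.3, 0.6, -4.9]
gripper_width: 45.2
grasp_force: 52.4
```

```bash
python3 - <<'E'
from h import *
c=snap('top','g1.png')
for o in chutes(c): print(o)
go(539.3,-336,41,17.8)
W=world(c); z=W[...,2]; m=(z>150)&(z<185)
E
```

```text
(array([270., 206.]), array([521.7, 111.9,  90. ,  45.9,  12.7]), np.float64(89.4))
(array([173., 208.]), array([515.8, 324. ,  89.8,  48. , -15.1]), np.float64(89.6))
t 6.85 pos [ 541.6 -333.9  160. ] yaw 18.0 F [ 1.1 -0.  -4.8] w 45.9 turn z 0.0036 tilt [0.0015 0.0005] shift [ -2.8   1.3 119. ]
```

>>> {"fn": "servo_tool", "kwargs": {"series": [[[-1.2,0.7,10,0,0,0],[-1,0.5,20,0,0,0],[0,0,20,0,0,0],[0,0,20,0,0,0],[0,0,15,0,0,0],[0,0,10,0,0,0],[0,0,5,0,0,0],[0,0,5,0,0,0],[0,0,5,0,0,0],[0,0,0,0,0,0]]]}}

```text
t: 7.85
eef_pos: [539.1, -337.7, 50.0]
eef_rot: [0.988, 0.156, -0.0, -0.0]
ft_force: [0.7, -0.2, -4.7]
gripper_width: 45.0
grasp_force: 52.4
```

>>> {"fn": "servo_tool", "kwargs": {"series": [[[0,0,1,0,0,0],[0,0,1,0,0,0],[0,0,1,0,0,0],[0,0,1,0,0,0],[0,0,1,0,0,0],[0,0,0,0,0,0],[0,0,0,0,0,0]]]}}

```text
t: 8.55
eef_pos: [539.2, -337.7, 45.3]
eef_rot: [0.988, 0.156, -0.0, 0.0]
ft_force: [1.0, 0.1, -4.5]
gripper_width: 45.5
grasp_force: 52.4
```

```bash
python3 - <<'E'
from h import *
go(539.3,-336,41,17.8)
E
```

```text
t 8.55 pos [ 539.2 -337.7   45.3] yaw 17.92 F [ 1.   0.1 -4.5] w 45.5 turn z 0.002 tilt [ 0. -0.] shift [ 0.6 -1.6  4.3]
```

>>> {"fn": "servo_tool", "kwargs": {"series": [[[0,-0.7,1,0,0,0],[0,-0.7,1,0,0,0],[0,0,1,0,0,0],[0,0,0,0,0,0],[0,0,0,0,0,0]]]}}

```text
t: 9.05
eef_pos: [538.8, -336.3, 42.2]
eef_rot: [0.988, 0.156, -0.0, -0.0]
ft_force: [-0.0, -0.1, -5.6]
gripper_width: 45.3
grasp_force: 52.4
```

>>> {"fn": "servo_tool", "kwargs": {"series": [[[0,0,0.5,0,0,0],[0,0,0.5,0,0,0],[0,0,0.5,0,0,0],[0,0,0,0,0,0],[0,0,0,0,0,0]]]}}

```text
t: 9.55
eef_pos: [538.7, -336.4, 41.0]
eef_rot: [0.988, 0.156, -0.0, 0.0]
ft_force: [-1.4, 0.6, -2.3]
gripper_width: 45.5
grasp_force: 52.6
```

Touching now (force −5 → −2). Half a millimetre more, then release and rise.

>>> {"fn": "servo_tool", "kwargs": {"series": [[[0,0,0.4,0,0,0],[0,0,0,0,0,0],[0,0,0,0,0,0]]]}}

```text
t: 9.85
eef_pos: [538.7, -336.4, 40.9]
eef_rot: [0.988, 0.156, -0.0, 0.0]
ft_force: [-2.9, 0.8, 4.7]
gripper_width: 45.7
grasp_force: 53.1
```

>>> {"fn": "servo_tool", "kwargs": {"series": [[[0,0,0,0,0,0],[0,0,0,0,0,0],[0,0,0,0,0,0],[0,0,0,0,0,0],[0,0,0,0,0,0],[0,0,0,0,0,0]]], "claw": 85}}

```text
t: 10.45
eef_pos: [538.8, -336.4, 40.3]
eef_rot: [0.988, 0.156, 0.0, 0.0]
ft_force: [0.5, 0.3, -0.9]
gripper_width: 84.9
grasp_force: 0.0
```

>>> {"fn": "servo_tool", "kwargs": {"series": [[[0,0,-10,0,0,0],[0,0,-20,0,0,0],[0,0,-20,0,0,0],[0,0,-25,0,0,0],[0,0,-25,0,0,0],[0,0,-25,0,0,0],[0,0,-25,0,0,0],[0,0,-10,0,0,0],[0,0,0,0,0,0]]]}}

```text
t: 11.35
eef_pos: [539.6, -336.8, 202.4]
eef_rot: [0.988, 0.156, 0.001, 0.001]
ft_force: [0.1, -0.3, 0.2]
gripper_width: 84.6
grasp_force: 0.0
```

>>> {"fn": "servo_tool", "kwargs": {"series": [[[0,0,0,0,0,0.1],[0,0,0,0,0,0.12],[0,0,0,0,0,0.12],[0,0,0,0,0,0.12],[0,0,0,0,0,0.12],[0,0,0,0,0,0],[0,0,0,0,0,0]]]}}

```text
t: 12.05
eef_pos: [538.3, -335.9, 199.2]
eef_rot: [0.991, -0.132, -0.001, -0.0]
ft_force: [-0.6, 0.6, -1.3]
gripper_width: 84.8
grasp_force: 0.0
```

```bash
python3 - <<'E'
from h import *
go(515.8,324,200,-15.2)
c=snap('top','g2.png')
for o in chutes(c): print(o)
E
```

```text
t 12.05 pos [ 538.3 -335.9  199.2] yaw -15.13 F [-0.6  0.6 -1.3] w 84.8 turn z 0.0011 tilt [ 0.0003 -0.0019] shift [-194.7 -631.    -0.8]
(array([473., 198.]), array([ 538.1, -337.1,   89.8,   48.8,   18.7]), np.float64(89.3))
(array([270., 206.]), array([521.8, 111.8,  90.7,  45.9,  12.5]), np.float64(89.5))
(array([173., 209.]), array([515.9, 323.9,  90.1,  47.4, -15.3]), np.float64(89.6))
```

Red stands in the grey tray (top at z 89.3, 1 mm off centre). Now on to yellow.

>>> {"fn": "servo_tool", "kwargs": {"series": [[[-6,-20,0,0,0,0],[-12,-39,0,0,0,0],[-12,-39,0,0,0,0],[-12,-39,0,0,0,0],[-12,-39,0,0,0,0],[-12,-39,0,0,0,0],[-12,-39,0,0,0,0],[-12,-39,0,0,0,0],[-12,-39,0,0,0,0],[-12,-39,0,0,0,0]]]}}

```text
t: 13.1
eef_pos: [526.5, 53.1, 200.3]
eef_rot: [0.991, -0.132, 0.0, 0.0]
ft_force: [0.5, -0.5, 0.3]
gripper_width: 85.2
grasp_force: 0.0
```

>>> {"fn": "servo_tool", "kwargs": {"series": [[[-12,-39,0,0,0,0],[-12,-39,0,0,0,0],[-12,-39,0,0,0,0],[-12,-39,0,0,0,0],[-12,-39,0,0,0,0],[-12,-39,0,0,0,0],[-9,-26,0,0,0,0],[0,0,0,0,0,0],[0,0,0,0,0,0]]]}}

```text
t: 14.0
eef_pos: [517.0, 323.8, 199.8]
eef_rot: [0.991, -0.132, -0.0, 0.0]
ft_force: [0.3, -0.8, 0.8]
gripper_width: 84.8
grasp_force: 0.0
```

```bash
python3 - <<'E'
from h import *
go(515.8,324,100,-15.2)
E
```

```text
t 14.0 pos [517.  323.8 199.8] yaw -15.18 F [ 0.3 -0.8  0.8] w 84.8 turn z 0.0004 tilt [-0.0009 -0.0006] shift [-1.2  0.1 99.8]
```

>>> {"fn": "servo_tool", "kwargs": {"series": [[[-1,0,20,0,0,0],[0,0,25,0,0,0],[0,0,25,0,0,0],[0,0,25,0,0,0],[0,0,20,0,0,0],[0,0,15,0,0,0],[0,0,15,0,0,0],[0,0,15,0,0,0],[0,0,0,0,0,0],[0,0,0,0,0,0]]]}}

```text
t: 15.0
eef_pos: [516.4, 324.1, 40.4]
eef_rot: [0.991, -0.133, -0.0, 0.0]
ft_force: [-0.0, -0.1, 0.3]
gripper_width: 84.7
grasp_force: 0.0
```

>>> {"fn": "servo_tool", "kwargs": {"series": [[[0,0,0,0,0,0],[0,0,0,0,0,0],[0,0,0,0,0,0],[0,0,0,0,0,0],[0,0,0,0,0,0],[0,0,0,0,0,0],[0,0,0,0,0,0],[0,0,0,0,0,0]]], "claw": 30}}

```text
t: 15.8
eef_pos: [516.9, 324.6, 41.2]
eef_rot: [0.991, -0.133, 0.001, -0.001]
ft_force: [0.2, 0.0, 5.6]
gripper_width: 45.4
grasp_force: 52.6
```

>>> {"fn": "servo_tool", "kwargs": {"series": [[[0,0,-5,0,0,0],[0,0,-10,0,0,0],[0,0,-20,0,0,0],[0,0,-25,0,0,0],[0,0,-25,0,0,0],[0,0,-25,0,0,0],[0,0,-25,0,0,0],[0,0,-15,0,0,0],[0,0,-10,0,0,0],[0,0,0,0,0,0]]]}}

```text
t: 16.8
eef_pos: [516.7, 324.1, 201.2]
eef_rot: [0.991, -0.133, 0.001, -0.0]
ft_force: [-1.0, -0.9, -4.5]
gripper_width: 45.5
grasp_force: 52.3
```

>>> {"fn": "servo_tool", "kwargs": {"series": [[[0,0,0,0,0,-0.06],[0,0,0,0,0,-0.1],[0,0,0,0,0,-0.1],[0,0,0,0,0,-0.052],[0,0,0,0,0,0],[0,0,0,0,0,0]]]}}

```text
t: 17.4
eef_pos: [515.9, 323.5, 199.1]
eef_rot: [1.0, 0.022, -0.001, 0.0]
ft_force: [0.4, 0.6, -4.7]
gripper_width: 45.8
grasp_force: 52.2
```

```bash
python3 - <<'E'
from h import *
go(582,-106.7,200,2.7)
E
```

```text
t 17.4 pos [515.9 323.5 199.1] yaw 2.48 F [ 0.4  0.6 -4.7] w 45.8 turn z -0.0038 tilt [-0.0009 -0.0019] shift [ 45.8 432.9  -0.9]
```

>>> {"fn": "servo_tool", "kwargs": {"series": [[[2,20,0,0,0,-0.004],[3,30,0,0,0,0],[4,40,0,0,0,0],[4,40,0,0,0,0],[4,40,0,0,0,0],[4,40,0,0,0,0],[4,40,0,0,0,0],[4,40,0,0,0,0],[4,40,0,0,0,0],[4,40,0,0,0,0]]]}}

```text
t: 18.4
eef_pos: [571.1, -45.3, 200.1]
eef_rot: [1.0, 0.024, -0.0, 0.0]
ft_force: [1.0, 0.2, -5.2]
gripper_width: 45.5
grasp_force: 52.5
```

>>> {"fn": "servo_tool", "kwargs": {"series": [[[4,30,0,0,0,0],[3,20,0,0,0,0],[2,13,0,0,0,0],[0,0,0,0,0,0],[0,0,0,0,0,0]]]}}

```text
t: 18.9
eef_pos: [583.1, -104.8, 200.1]
eef_rot: [1.0, 0.025, -0.0, -0.001]
ft_force: [0.7, -0.3, -4.8]
gripper_width: 45.3
grasp_force: 52.7
```

```bash
python3 - <<'E'
from h import *
go(582.4,-106.7,50,2.7)
E
```

```text
t 18.9 pos [ 583.1 -104.8  200.1] yaw 2.84 F [ 0.7 -0.3 -4.8] w 45.3 turn z 0.0024 tilt [ 0.0011 -0.0005] shift [ -0.8   1.9 150.1]
```

>>> {"fn": "servo_tool", "kwargs": {"series": [[[-0.5,1.5,15,0,0,0],[0,0,25,0,0,0],[0,0,25,0,0,0],[0,0,25,0,0,0],[0,0,20,0,0,0],[0,0,15,0,0,0],[0,0,12,0,0,0],[0,0,8,0,0,0],[0,0,5,0,0,0],[0,0,0,0,0,0]]]}}

```text
t: 19.9
eef_pos: [582.8, -107.7, 50.1]
eef_rot: [1.0, 0.024, -0.0, -0.0]
ft_force: [-0.8, 0.5, -4.6]
gripper_width: 45.3
grasp_force: 52.7
```

>>> {"fn": "servo_tool", "kwargs": {"series": [[[0,0,1,0,0,0],[0,0,1,0,0,0],[0,0,1,0,0,0],[0,0,1,0,0,0],[0,0,1,0,0,0],[0,0,1,0,0,0],[0,0,1,0,0,0],[0,0,0,0,0,0],[0,0,0,0,0,0]]]}}

```text
t: 20.8
eef_pos: [582.9, -107.8, 43.3]
eef_rot: [1.0, 0.024, -0.0, 0.0]
ft_force: [-0.3, 0.6, -4.3]
gripper_width: 45.6
grasp_force: 52.7
```

>>> {"fn": "servo_tool", "kwargs": {"series": [[[0,0,0.5,0,0,0],[0,0,0.5,0,0,0],[0,0,0.5,0,0,0],[0,0,0.5,0,0,0],[0,0,0,0,0,0],[0,0,0,0,0,0]]]}}

```text
t: 21.4
eef_pos: [582.9, -107.8, 41.3]
eef_rot: [1.0, 0.024, -0.0, 0.0]
ft_force: [0.2, 0.9, -5.0]
gripper_width: 45.6
grasp_force: 52.8
```

>>> {"fn": "servo_tool", "kwargs": {"series": [[[0,0,0.3,0,0,0],[0,0,0,0,0,0],[0,0,0,0,0,0]]]}}

```text
t: 21.7
eef_pos: [582.9, -107.8, 41.3]
eef_rot: [1.0, 0.024, -0.0, 0.0]
ft_force: [-1.0, 0.7, -2.0]
gripper_width: 45.4
grasp_force: 53.0
```

>>> {"fn": "servo_tool", "kwargs": {"series": [[[0,0,0.4,0,0,0],[0,0,0,0,0,0],[0,0,0,0,0,0]]]}}

```text
t: 22.0
eef_pos: [582.9, -107.7, 41.2]
eef_rot: [1.0, 0.024, -0.0, 0.0]
ft_force: [-4.4, 1.8, 6.1]
gripper_width: 45.4
grasp_force: 53.7
```

>>> {"fn": "servo_tool", "kwargs": {"series": [[[0,0,0,0,0,0],[0,0,0,0,0,0],[0,0,0,0,0,0],[0,0,0,0,0,0],[0,0,0,0,0,0],[0,0,0,0,0,0]]], "claw": 85}}

```text
t: 22.6
eef_pos: [583.0, -107.8, 40.6]
eef_rot: [1.0, 0.024, 0.0, -0.0]
ft_force: [-0.7, -0.2, 0.2]
gripper_width: 84.8
grasp_force: 0.0
```

>>> {"fn": "servo_tool", "kwargs": {"series": [[[0,0,-10,0,0,0],[0,0,-20,0,0,0],[0,0,-20,0,0,0],[0,0,-25,0,0,0],[0,0,-25,0,0,0],[0,0,-25,0,0,0],[0,0,-25,0,0,0],[0,0,-10,0,0,0],[0,0,0,0,0,0]]]}}

```text
t: 23.5
eef_pos: [583.8, -107.9, 202.5]
eef_rot: [1.0, 0.024, 0.002, 0.0]
ft_force: [-0.3, -1.7, 0.1]
gripper_width: 85.0
grasp_force: 0.0
```

>>> {"fn": "servo_tool", "kwargs": {"series": [[[0,0,0,0,0,-0.07],[0,0,0,0,0,-0.1],[0,0,0,0,0,0],[0,0,0,0,0,0],[0,0,0,0,0,0]]]}}

```text
t: 24.0
eef_pos: [582.5, -107.8, 200.0]
eef_rot: [0.994, 0.108, -0.001, -0.0]
ft_force: [-0.3, -0.6, 0.1]
gripper_width: 85.1
grasp_force: 0.0
```

```bash
python3 - <<'E'
from h import *
go(521.8,111.8,200,12.6)
E
```

```text
t 24.0 pos [ 582.5 -107.8  200. ] yaw 12.44 F [-0.3 -0.6  0.1] w 85.1 turn z -0.0028 tilt [ 0.0005 -0.0011] shift [ -11.4 -227.5   -0. ]
```

>>> {"fn": "servo_tool", "kwargs": {"series": [[[-1,-20,0,0,0,-0.003],[-2,-35,0,0,0,0],[-2,-40,0,0,0,0],[-2,-40,0,0,0,0],[-2,-40,0,0,0,0],[-1.5,-32,0,0,0,0],[-1,-20.5,0,0,0,0],[0,0,0,0,0,0],[0,0,0,0,0,0]]]}}

```text
t: 24.9
eef_pos: [521.3, 112.1, 200.7]
eef_rot: [0.994, 0.111, -0.0, 0.0]
ft_force: [1.5, -0.2, -0.1]
gripper_width: 84.9
grasp_force: 0.0
```

```bash
python3 - <<'E'
from h import *
go(521.8,111.8,40,12.6)
c=snap('top','g3.png')
for o in chutes(c): print(o)
E
```

```text
t 24.9 pos [521.3 112.1 200.7] yaw 12.77 F [ 1.5 -0.2 -0.1] w 84.9 turn z 0.003 tilt [-0.0005 -0.0001] shift [  0.4   0.4 160.7]
(array([369., 175.]), array([ 581.8, -108.3,   90.8,   46.7,    2.9]), np.float64(89.2))
(array([473., 198.]), array([ 538.1, -337.3,   89.7,   48.9,   17.5]), np.float64(89.6))
```

Yellow is in place in its own tray (0.2, 1.6 mm off). Taking green to the green tray.

>>> {"fn": "servo_tool", "kwargs": {"series": [[[0.4,0.3,20,0,0,0],[0,0,25,0,0,0],[0,0,25,0,0,0],[0,0,25,0,0,0],[0,0,20,0,0,0],[0,0,15,0,0,0],[0,0,15,0,0,0],[0,0,15,0,0,0],[0,0,0,0,0,0],[0,0,0,0,0,0]]]}}

```text
t: 25.95
eef_pos: [522.2, 111.5, 40.6]
eef_rot: [0.994, 0.111, -0.0, -0.0]
ft_force: [0.5, 0.6, 0.4]
gripper_width: 85.0
grasp_force: 0.0
```

>>> {"fn": "servo_tool", "kwargs": {"series": [[[0,0,0,0,0,0],[0,0,0,0,0,0],[0,0,0,0,0,0],[0,0,0,0,0,0],[0,0,0,0,0,0],[0,0,0,0,0,0],[0,0,0,0,0,0],[0,0,0,0,0,0]]], "claw": 30}}

```text
t: 26.75
eef_pos: [522.7, 111.9, 41.5]
eef_rot: [0.994, 0.111, 0.001, -0.0]
ft_force: [-1.7, 1.5, 6.0]
gripper_width: 45.3
grasp_force: 52.4
```

>>> {"fn": "servo_tool", "kwargs": {"series": [[[0,0,-5,0,0,0],[0,0,-10,0,0,0],[0,0,-20,0,0,0],[0,0,-25,0,0,0],[0,0,-25,0,0,0],[0,0,-25,0,0,0],[0,0,-25,0,0,0],[0,0,-15,0,0,0],[0,0,-10,0,0,0],[0,0,0,0,0,0]]]}}

```text
t: 27.75
eef_pos: [522.6, 111.4, 201.9]
eef_rot: [0.994, 0.111, 0.001, 0.0]
ft_force: [0.6, 0.6, -3.7]
gripper_width: 45.5
grasp_force: 51.9
```

>>> {"fn": "servo_tool", "kwargs": {"series": [[[0,0,0,0,0,0.06],[0,0,0,0,0,0.1],[0,0,0,0,0,0.1],[0,0,0,0,0,0.1],[0,0,0,0,0,0.085],[0,0,0,0,0,0],[0,0,0,0,0,0]]]}}

```text
t: 28.45
eef_pos: [521.6, 111.4, 199.8]
eef_rot: [0.994, -0.11, -0.001, 0.0]
ft_force: [-0.0, 0.1, -3.2]
gripper_width: 45.5
grasp_force: 51.9
```

```bash
python3 - <<'E'
from h import *
go(511,325.1,200,-12.9)
c=dict(np.load('pics/g3.npz')); print([o for o in chutes(c)])
# green tray now empty: remeasure rim
W=world(c); Z=W[...,2]; h=cv2.cvtColor(c['img'],cv2.COLOR_RGB2HSV).astype(int)
ys,xs=np.mgrid[:420,:560]; m=(abs(xs-180)<45)&(abs(ys-218)<45)&(c['z_map']>0)&(Z>16)&(Z<35)&(abs(h[...,0]-60)<15)&(h[...,1]>100)
m=cv2.morphologyEx(m.astype(np.uint8),cv2.MORPH_OPEN,np.ones((3,3))); print('tray green',rect(W[m>0]))
E
```

```text
t 28.45 pos [521.6 111.4 199.8] yaw -12.66 F [-0.   0.1 -3.2] w 45.5 turn z 0.0041 tilt [-0.0008 -0.0016] shift [-5.80e+01 -2.06e+02 -2.00e-01]
[(array([369., 175.]), array([ 581.8, -108.3,   90.8,   46.7,    2.9]), np.float64(89.2)), (array([473., 198.]), array([ 538.1, -337.3,   89.7,   48.9,   17.5]), np.float64(89.6))]
tray green [511.1 324.9 137.9 100.8 -13. ]
```

>>> {"fn": "servo_tool", "kwargs": {"series": [[[-5,-18,0,0,0,0.004],[-9,-32,0,0,0,0],[-10,-36,0,0,0,0],[-10,-36,0,0,0,0],[-10,-36,0,0,0,0],[-9,-30,0,0,0,0],[-4.5,-18,0,0,0,0],[0,0,0,0,0,0],[0,0,0,0,0,0]]]}}

```text
t: 29.35
eef_pos: [512.6, 324.0, 200.0]
eef_rot: [0.994, -0.113, -0.0, 0.001]
ft_force: [-0.1, -0.2, -3.4]
gripper_width: 45.6
grasp_force: 52.3
```

```bash
python3 - <<'E'
from h import *
go(511.5,325,50,-12.9)
E
```

```text
t 29.35 pos [512.6 324.  200. ] yaw -13.01 F [-0.1 -0.2 -3.4] w 45.6 turn z -0.0019 tilt [-0.0018 -0.0004] shift [ -1.3  -0.7 150. ]
```

>>> {"fn": "servo_tool", "kwargs": {"series": [[[-0.8,-0.4,15,0,0,0],[0,0,25,0,0,0],[0,0,25,0,0,0],[0,0,25,0,0,0],[0,0,20,0,0,0],[0,0,15,0,0,0],[0,0,12,0,0,0],[0,0,8,0,0,0],[0,0,5,0,0,0],[0,0,0,0,0,0]]]}}

```text
t: 30.35
eef_pos: [511.8, 325.6, 50.4]
eef_rot: [0.994, -0.113, -0.0, 0.0]
ft_force: [-0.7, 0.1, -3.3]
gripper_width: 45.6
grasp_force: 52.3
```

>>> {"fn": "servo_tool", "kwargs": {"series": [[[0,0,1,0,0,0],[0,0,1,0,0,0],[0,0,1,0,0,0],[0,0,1,0,0,0],[0,0,1,0,0,0],[0,0,1,0,0,0],[0,0,1,0,0,0],[0,0,0,0,0,0],[0,0,0,0,0,0]]]}}

```text
t: 31.25
eef_pos: [511.8, 325.7, 43.6]
eef_rot: [0.994, -0.113, -0.0, 0.0]
ft_force: [0.1, 0.3, -2.8]
gripper_width: 45.7
grasp_force: 52.3
```

>>> {"fn": "servo_tool", "kwargs": {"series": [[[0,0,0.4,0,0,0],[0,0,0.4,0,0,0],[0,0,0.4,0,0,0],[0,0,0,0,0,0],[0,0,0,0,0,0]]]}}

```text
t: 31.75
eef_pos: [511.8, 325.7, 42.4]
eef_rot: [0.994, -0.113, -0.0, 0.0]
ft_force: [0.2, -0.0, -3.7]
gripper_width: 45.5
grasp_force: 52.3
```

>>> {"fn": "servo_tool", "kwargs": {"series": [[[0,0,0.4,0,0,0],[0,0,0.3,0,0,0],[0,0,0,0,0,0],[0,0,0,0,0,0]]]}}

```text
t: 32.15
eef_pos: [511.8, 325.7, 41.7]
eef_rot: [0.994, -0.113, -0.0, 0.0]
ft_force: [1.0, -0.3, -3.5]
gripper_width: 45.3
grasp_force: 52.3
```

>>> {"fn": "servo_tool", "kwargs": {"series": [[[0,0,0.3,0,0,0],[0,0,0,0,0,0],[0,0,0,0,0,0]]]}}

```text
t: 32.45
eef_pos: [511.8, 325.7, 41.6]
eef_rot: [0.994, -0.113, 0.0, 0.0]
ft_force: [-1.6, -0.3, -1.6]
gripper_width: 45.4
grasp_force: 52.5
```

Contact. Releasing and heading back to red in the grey tray.

>>> {"fn": "servo_tool", "kwargs": {"series": [[[0,0,0.3,0,0,0],[0,0,0,0,0,0]]]}}

```text
t: 32.65
eef_pos: [511.8, 325.7, 41.5]
eef_rot: [0.994, -0.113, 0.0, 0.0]
ft_force: [-1.6, -1.4, 1.8]
gripper_width: 45.5
grasp_force: 52.9
```

>>> {"fn": "servo_tool", "kwargs": {"series": [[[0,0,0,0,0,0],[0,0,0,0,0,0],[0,0,0,0,0,0],[0,0,0,0,0,0],[0,0,0,0,0,0],[0,0,0,0,0,0]]], "claw": 85}}

```text
t: 33.25
eef_pos: [511.8, 325.7, 41.1]
eef_rot: [0.994, -0.113, 0.0, -0.0]
ft_force: [0.1, 0.2, 0.1]
gripper_width: 85.2
grasp_force: 0.0
```

>>> {"fn": "servo_tool", "kwargs": {"series": [[[0,0,-10,0,0,0],[0,0,-20,0,0,0],[0,0,-20,0,0,0],[0,0,-25,0,0,0],[0,0,-25,0,0,0],[0,0,-25,0,0,0],[0,0,-25,0,0,0],[0,0,-10,0,0,0],[0,0,0,0,0,0]]]}}

```text
t: 34.15
eef_pos: [512.5, 326.2, 203.1]
eef_rot: [0.994, -0.113, 0.001, -0.001]
ft_force: [-0.2, 0.5, 0.4]
gripper_width: 85.0
grasp_force: 0.0
```

>>> {"fn": "servo_tool", "kwargs": {"series": [[[0,0,0,0,0,-0.09],[0,0,0,0,0,-0.12],[0,0,0,0,0,-0.12],[0,0,0,0,0,-0.12],[0,0,0,0,0,-0.09],[0,0,0,0,0,0],[0,0,0,0,0,0]]]}}

```text
t: 34.85
eef_pos: [511.3, 325.2, 200.0]
eef_rot: [0.988, 0.155, -0.001, 0.0]
ft_force: [0.2, -0.2, -0.5]
gripper_width: 85.0
grasp_force: 0.0
```

```bash
python3 - <<'E'
from h import *
go(538.1,-336.8,200,18)
E
```

```text
t 34.85 pos [511.3 325.2 200. ] yaw 17.79 F [ 0.2 -0.2 -0.5] w 85.0 turn z -0.0037 tilt [-0.0002 -0.002 ] shift [-179.1  637.9   -0. ]
```

>>> {"fn": "servo_tool", "kwargs": {"series": [[[-6,20,0,0,0,-0.002],[-11,39,0,0,0,0],[-11,39,0,0,0,0],[-11,39,0,0,0,0],[-11,39,0,0,0,0],[-11,39,0,0,0,0],[-11,39,0,0,0,0],[-11,39,0,0,0,0],[-11,39,0,0,0,0],[-11,39,0,0,0,0]]]}}

```text
t: 35.85
eef_pos: [526.4, -61.3, 201.0]
eef_rot: [0.988, 0.156, -0.0, 0.0]
ft_force: [0.7, 0.4, 0.2]
gripper_width: 85.1
grasp_force: 0.0
```

>>> {"fn": "servo_tool", "kwargs": {"series": [[[-11,39,0,0,0,0],[-11,39,0,0,0,0],[-11,39,0,0,0,0],[-11,39,0,0,0,0],[-11,39,0,0,0,0],[-11,39,0,0,0,0],[-8,33,0,0,0,0],[0,0,0,0,0,0],[0,0,0,0,0,0]]]}}

```text
t: 36.75
eef_pos: [538.5, -336.8, 200.3]
eef_rot: [0.988, 0.155, -0.0, -0.0]
ft_force: [-0.8, 1.7, 0.1]
gripper_width: 84.8
grasp_force: 0.0
```

```bash
python3 - <<'E'
from h import *
go(538.1,-336.8,40,18)
c=snap('top','g4.png')
for o in chutes(c): print(o)
W=world(c); Z=W[...,2]; h=cv2.cvtColor(c['img'],cv2.COLOR_RGB2HSV).astype(int)
ys,xs=np.mgrid[:420,:560]; m=(abs(xs-270)<45)&(abs(ys-213)<45)&(c['z_map']>0)&(Z>16)&(Z<35)&((h[...,0]<8)|(h[...,0]>172))&(h[...,1]>120)
m=cv2.morphologyEx(m.astype(np.uint8),cv2.MORPH_OPEN,np.ones((3,3))); print('tray red',rect(W[m>0]))
E
```

```text
t 36.75 pos [ 538.5 -336.8  200.3] yaw 17.87 F [-0.8  1.7  0.1] w 84.8 turn z -0.0023 tilt [ 0.0011 -0.0007] shift [-4.000e-01 -1.000e-01  1.603e+02]
(array([368., 179.]), array([ 581.9, -108.6,   90.8,   47.2,    2.5]), np.float64(89.3))
(array([472., 198.]), array([ 538. , -336.7,   90.1,   48.5,   19. ]), np.float64(89.4))
(array([173., 210.]), array([511.3, 324.8,  90. ,  47.8, -13. ]), np.float64(89.5))
tray red [520.6 113.9 138.8  99.6  10.1]
```

Green is in place. Next: pick red, lift it and turn to 10.1°.

>>> {"fn": "servo_tool", "kwargs": {"series": [[[-0.3,0,20,0,0,0],[0,0,25,0,0,0],[0,0,25,0,0,0],[0,0,25,0,0,0],[0,0,20,0,0,0],[0,0,15,0,0,0],[0,0,15,0,0,0],[0,0,15,0,0,0],[0,0,0,0,0,0],[0,0,0,0,0,0]]]}}

```text
t: 37.8
eef_pos: [538.9, -336.4, 41.2]
eef_rot: [0.988, 0.157, 0.0, -0.0]
ft_force: [-0.5, -1.0, 0.5]
gripper_width: 85.0
grasp_force: 0.0
```

>>> {"fn": "servo_tool", "kwargs": {"series": [[[0,0,0,0,0,0],[0,0,0,0,0,0],[0,0,0,0,0,0],[0,0,0,0,0,0],[0,0,0,0,0,0],[0,0,0,0,0,0],[0,0,0,0,0,0],[0,0,0,0,0,0]]], "claw": 30}}

```text
t: 38.6
eef_pos: [539.2, -336.8, 42.1]
eef_rot: [0.988, 0.157, 0.0, 0.0]
ft_force: [-0.8, 1.0, 6.2]
gripper_width: 45.5
grasp_force: 52.8
```

>>> {"fn": "servo_tool", "kwargs": {"series": [[[0,0,-5,0,0,0],[0,0,-10,0,0,0],[0,0,-20,0,0,0],[0,0,-25,0,0,0],[0,0,-25,0,0,0],[0,0,-25,0,0,0],[0,0,-25,0,0,0],[0,0,-15,0,0,0],[0,0,-10,0,0,0],[0,0,0,0,0,0]]]}}

```text
t: 39.6
eef_pos: [539.1, -336.7, 202.2]
eef_rot: [0.988, 0.157, 0.001, 0.001]
ft_force: [-0.1, -0.6, -4.5]
gripper_width: 45.3
grasp_force: 52.3
```

>>> {"fn": "servo_tool", "kwargs": {"series": [[[0,0,0,0,0,0.06],[0,0,0,0,0,0.075],[0,0,0,0,0,0],[0,0,0,0,0,0]]]}}

```text
t: 40.0
eef_pos: [538.2, -336.1, 199.9]
eef_rot: [0.996, 0.091, -0.001, -0.001]
ft_force: [-0.2, -0.2, -4.5]
gripper_width: 45.7
grasp_force: 52.3
```

```bash
python3 - <<'E'
from h import *
go(521,113.8,200,10.1)
E
```

```text
t 40.0 pos [ 538.2 -336.1  199.9] yaw 10.41 F [-0.2 -0.2 -4.5] w 45.7 turn z 0.0054 tilt [ 0.0014 -0.0016] shift [ 6.19e+01 -4.46e+02 -1.00e-01]
```

>>> {"fn": "servo_tool", "kwargs": {"series": [[[3,-20,0,0,0,0.005],[4,-30,0,0,0,0],[5.5,-40,0,0,0,0],[5.5,-40,0,0,0,0],[5.5,-40,0,0,0,0],[5.5,-40,0,0,0,0],[5.5,-40,0,0,0,0],[5.5,-40,0,0,0,0],[5.5,-40,0,0,0,0],[5.5,-40,0,0,0,0]]]}}

```text
t: 41.0
eef_pos: [524.1, 38.3, 201.0]
eef_rot: [0.996, 0.088, -0.0, 0.0]
ft_force: [0.5, -0.3, -4.8]
gripper_width: 45.4
grasp_force: 52.6
```

>>> {"fn": "servo_tool", "kwargs": {"series": [[[5,-35,0,0,0,0],[4,-26,0,0,0,0],[2,-15,0,0,0,0],[0,0,0,0,0,0],[0,0,0,0,0,0]]]}}

```text
t: 41.5
eef_pos: [522.0, 113.0, 200.8]
eef_rot: [0.996, 0.088, -0.0, 0.0]
ft_force: [-0.2, -0.7, -5.1]
gripper_width: 45.5
grasp_force: 52.7
```

```bash
python3 - <<'E'
from h import *
go(521.6,113.8,50,10.1)
E
```

```text
t 41.5 pos [522.  113.  200.8] yaw 10.08 F [-0.2 -0.7 -5.1] w 45.5 turn z -0.0003 tilt [-0.0006 -0.0008] shift [ -0.3  -0.9 150.8]
```

>>> {"fn": "servo_tool", "kwargs": {"series": [[[-0.2,-0.3,15,0,0,0],[0,0,25,0,0,0],[0,0,25,0,0,0],[0,0,25,0,0,0],[0,0,20,0,0,0],[0,0,15,0,0,0],[0,0,12,0,0,0],[0,0,8,0,0,0],[0,0,5,0,0,0],[0,0,0,0,0,0]]]}}

```text
t: 42.5
eef_pos: [521.9, 113.7, 50.9]
eef_rot: [0.996, 0.087, -0.0, 0.0]
ft_force: [-0.3, -0.9, -4.7]
gripper_width: 45.6
grasp_force: 52.6
```

>>> {"fn": "servo_tool", "kwargs": {"series": [[[0,0,1,0,0,0],[0,0,1,0,0,0],[0,0,1,0,0,0],[0,0,1,0,0,0],[0,0,1,0,0,0],[0,0,1,0,0,0],[0,0,1,0,0,0],[0,0,0,0,0,0],[0,0,0,0,0,0]]]}}

```text
t: 43.4
eef_pos: [521.9, 113.7, 44.1]
eef_rot: [0.996, 0.087, -0.0, 0.0]
ft_force: [0.4, -0.7, -4.9]
gripper_width: 45.4
grasp_force: 52.6
```

>>> {"fn": "servo_tool", "kwargs": {"series": [[[0,0,0.4,0,0,0],[0,0,0.4,0,0,0],[0,0,0.4,0,0,0],[0,0,0,0,0,0],[0,0,0,0,0,0]]]}}

```text
t: 43.9
eef_pos: [521.9, 113.7, 42.9]
eef_rot: [0.996, 0.087, -0.0, 0.0]
ft_force: [0.2, -0.7, -5.0]
gripper_width: 45.2
grasp_force: 52.6
```

>>> {"fn": "servo_tool", "kwargs": {"series": [[[0,0,0.4,0,0,0],[0,0,0.3,0,0,0],[0,0,0,0,0,0],[0,0,0,0,0,0]]]}}

```text
t: 44.3
eef_pos: [521.9, 113.7, 42.2]
eef_rot: [0.996, 0.087, -0.0, 0.0]
ft_force: [-1.1, -0.0, -4.8]
gripper_width: 45.5
grasp_force: 52.6
```

>>> {"fn": "servo_tool", "kwargs": {"series": [[[0,0,0.4,0,0,0],[0,0,0,0,0,0],[0,0,0,0,0,0]]]}}

```text
t: 44.6
eef_pos: [522.0, 113.8, 42.1]
eef_rot: [0.996, 0.087, 0.0, 0.0]
ft_force: [-1.2, -0.2, -0.6]
gripper_width: 45.4
grasp_force: 52.9
```

Contact. Release and rise.

>>> {"fn": "servo_tool", "kwargs": {"series": [[[0,0,0.2,0,0,0],[0,0,0,0,0,0]]]}}

```text
t: 44.8
eef_pos: [521.9, 113.8, 42.0]
eef_rot: [0.996, 0.087, 0.0, 0.0]
ft_force: [-3.0, -0.9, 3.6]
gripper_width: 45.5
grasp_force: 53.5
```

>>> {"fn": "servo_tool", "kwargs": {"series": [[[0,0,0,0,0,0],[0,0,0,0,0,0],[0,0,0,0,0,0],[0,0,0,0,0,0],[0,0,0,0,0,0],[0,0,0,0,0,0]]], "claw": 85}}

```text
t: 45.4
eef_pos: [521.9, 113.7, 41.6]
eef_rot: [0.996, 0.087, -0.0, 0.0]
ft_force: [-0.3, -0.2, 0.5]
gripper_width: 84.8
grasp_force: 0.0
```

>>> {"fn": "servo_tool", "kwargs": {"series": [[[0,0,-10,0,0,0],[0,0,-20,0,0,0],[0,0,-20,0,0,0],[0,0,-25,0,0,0],[0,0,-25,0,0,0],[0,0,-25,0,0,0],[0,0,-25,0,0,0],[0,0,-10,0,0,0],[0,0,0,0,0,0]]]}}

```text
t: 46.3
eef_pos: [522.8, 113.9, 203.3]
eef_rot: [0.996, 0.087, 0.002, 0.0]
ft_force: [0.4, -0.3, -0.6]
gripper_width: 85.0
grasp_force: 0.0
```

>>> {"fn": "servo_tool", "kwargs": {"series": [[[0,20,0,0,0,0],[0,35,0,0,0,0],[0,35,0,0,0,0],[0,20,0,0,0,0],[0,0,0,0,0,0],[0,0,0,0,0,0]]]}}

```text
t: 46.9
eef_pos: [540.3, 5.9, 200.5]
eef_rot: [0.996, 0.087, -0.001, -0.0]
ft_force: [0.3, 0.2, -0.2]
gripper_width: 85.1
grasp_force: 0.0
```

```bash
python3 - <<'E'
from h import *
c=snap('top','end.png')
for o in chutes(c): print(o)
E
```

```text
(array([269., 206.]), array([520.8, 112.8,  90.2,  46. ,  10. ]), np.float64(89.4))
(array([173., 211.]), array([511.1, 324.8,  89.9,  47.4, -12.9]), np.float64(89.3))
```

View pics/end.png

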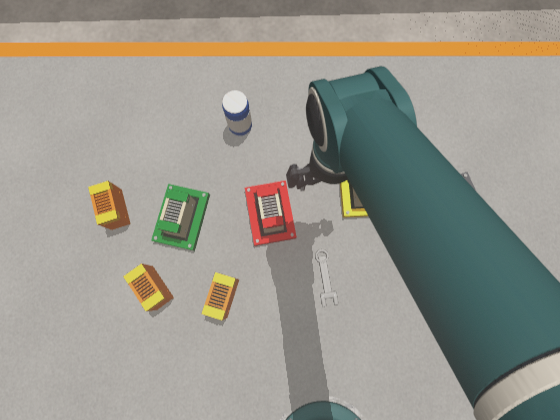

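The picture shows red in the red tray (269,206) and green in the green tray (173,211), flat at z 89 and within about 1 mm of the tray centres. The can and spanner are where they were. The arm hides yellow and the pot, but yellow measured in place at t=36.8 s and the arm has only passed well above it since. Handing in.

```bash
python3 -c "
from workcell import ctrl
print(ctrl.finish_job())"
```

```text
the job is handed in; nothing more can be done
None
```

I moved all three chutes into the trays of their own colour, with red going by way of the grey tray, and handed the job in at about 47 s; the hand-in call returned no verdict, and in the last picture the arm hid the yellow chute (measured in place 10 s earlier) and the pot.

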